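# Click the extension tube onto the saw's crosscut fence

## Task

Pick up the silver fence-extension tube and slide its open end, hole side up, onto the square stub of the crosscut fence until it is fully home and the red spring button has popped up through the hole. Feel your way on gently: never load the tube against the fence and stub with more than 30 N. Then let go of it, and leave the other things on the saw table where they are.

Things in the scene. Friction and masses are not known exactly. Their poses are not given: they have to be found in the camera images.
- tube: The fence extension: loose square silver tube, yellow scale strip on top, black plug at the closed end, about 0.25 kg, lying hole up. 34 x 34 mm outside, 3 mm walls (28 x 28 mm inside), 200 mm long plus 10 mm plug. Origin: middle of the 200 mm, centre of the underside; z up through the hole side, +y along the tube to the open end.
- tube_mouth (a point): Centre of the tube's open end, 100 mm along the tube's +y from its origin and 17 mm above its underside; axes as tube.
- tube_hole (a point): Centre of the hole in the tube's top wall (outer face), 30 mm from the open end. The hole is 18 mm long (tube's y) and 12 mm wide (x).
- fence: The fixed crosscut fence: aluminium bar 44 mm wide (x), from 20 to 246 mm along its +y, top 72 mm above the table, white scale on top, a green plate with black clamp lever on its +x side. Origin on the table under the nominal shoulder; z up; the stub points along -y. The tube goes on moving along the fence's +y, with its own +y along the fence's +y.
- fence_seat (a point): Nominal centre of the shoulder, 45 mm above the table, axes as fence. The shoulder is the end face of a dark steel block, 40 x 40 mm, on which the tube's open end rests when home. Block and stub slide in and out of the fence and are clamped firmly anywhere up to 17 mm either way (fence y); the stub also sits up to 3.5 mm to either side (fence x). Readings do not show it. Height is right.
- stub_tip (a point): Nominal centre of the stub's free end, 105 mm from fence_seat along the fence's -y; axes as fence. The bright steel stub is 26 x 26 mm, all edges and corners rounded to 6 mm; the tube has 1 mm of play on each side. Its real place may differ as told for fence_seat.
- button (a joint): How far (m) the red spring button is pushed into the stub's top: 0 out, 0.011 most. A wedge 8 mm wide, 14 long, centre 30 mm from the shoulder, 7.4 mm high; its 30 degree slope faces the tube, which presses it down in sliding on (some 3 to 15 N of push; reads 0.005 to 0.0075 under the tube). It pops up through the hole about 2 mm short of the shoulder and then locks the tube.
- saw_blade: Bystander: flat steel circular saw blade, 230 mm across, 3 mm thick, lying on the table. Origin: centre of the underside.
- offcut: Bystander: brown wood offcut, 85 x 55 x 22 mm. Origin: centre of the underside.
- push_stick: Bystander: red plastic push stick, 255 mm long along its y, 30 mm wide, 12 mm thick. Origin on the underside.
- black_tube: Bystander: black steel tube 25 x 25 x 160 mm along its y, without hole. Not the part wanted. Origin: centre of the underside.
- wrench: Bystander: steel ring wrench, 180 mm long along its x, 8 mm thick. Origin: centre of the underside.
- wax_jar: Bystander: wax jar with blue cap, 70 mm across, 75 mm high. Origin: centre of the underside.
- tape_measure: Bystander: yellow tape measure, 65 x 36 x 62 mm high. Origin: centre of the underside.
Not all that is in view belongs to the job. Leave any orange look-alike of the tube alone.

How it is judged:
On the way:
1. the tube is on the stub and pushes the spring button down (value of joint button above 0.004 m and y of tube_mouth in the frame of fence_seat between -0.05 and 0.0185 m and x of tube_mouth in the frame of fence_seat between -0.0065 and 0.0065 m and z of tube_mouth in the frame of fence_seat between -0.005 and 0.005 m), for 0.05 s.
At the end, for the whole second after the job is handed in: Tube on the stub, in line and hole up (0.1 rad), open end on the shoulder (6.5 mm sideways, 5 mm in height and -19.5 to +18.5 mm lengthwise of the nominal point, which covers the stub's setting), button out through the hole (within 2 mm of fully out), tube let go and at rest (value of joint button below 0.002 m and y of tube_mouth in the frame of fence_seat between -0.0195 and 0.0185 m and x of tube_mouth in the frame of fence_seat between -0.0065 and 0.0065 m and z of tube_mouth in the frame of fence_seat between -0.005 and 0.005 m and angle between the y axis of tube and the y axis of fence, either way round below 0.1 rad and angle between tube's own z axis and vertical below 0.1 rad and linear speed of tube below 0.01 m/s); the robot touches nothing.
It fails at once if the tube is loaded against the fence, stub or button with more than 30 N (contact force between tube and fence above 30 N).
It fails at once if a bystander is moved by more than 20 mm (distance of any of saw_blade, offcut, push_stick, black_tube, wrench, wax_jar, tape_measure from where it was at the start of the episode above 0.02 m).
It also fails if it takes over 69 s, if anything falls off the work surface, if the arm or the gripper's body presses on something with over 40 N, if the wrist force passes 120 N, or if a joint passes its speed limit or range.

## Robot

A 6-joint arm with a two-finger parallel gripper is mounted at the origin on the work surface. World frame = base frame: x ahead of the robot, y to its left, z up, the work surface at z = 0. Lengths are in m, angles in rad, forces in N, time in s.
With the tool pointing down it reaches from about 0.275 to 0.85 m from the base axis. Payload 5.2 kg.
Tool frame: the origin (TCP) lies at the very end of the fingers, on their centre line; the grasp point (between the pads) lies env.pinch_z behind it (env.pinch_z is the distance from the TCP to the grasp point, in m); z points along the fingers, y is the line along which they close (so a half turn about z gives the same grasp; the last joint's range is limited). The gripper opens to 85 mm and grips with 20 to 120 N. Pads are 22 mm wide; open, the fingers measure 114 mm over their backs; the gripper's body (76 mm by 85 mm) begins 54 mm behind the grasp point. The pads swing forward as they close: fully open they stand 13 mm farther back than shut.
Start: joints at [-1.361, 0.259, 1.535, -0, 1.348, -0.203], TCP at [0.221, -0.504, 0.198] pointing down, gripper open.
Joint ranges: [-3.14, 3.14], [-0.91, 2.08], [0.19, 2.58], [-1.22, 4.36], [0.22, 2.71], [-3.12, 3.12]. Speed limits (rad/s): [2.57, 2.57, 3.14, 3.14, 3.14, 3.14].

## Interface

Orientations are given as a unit quaternion [w, x, y, z].
In Python, from cell import env gives the robot as it stands.
- The arm moves only by the shell command python3 -m pendant 'ROWS' [FORCE]. ROWS is JSON, a list of rows, each a list of 3 entries, a list of its own where there are three numbers: the turn, a rotation vector about the tool's x, y, z in rad, then the shift along the tool's x, y, z in mm, then the opening, from 0 (shut) to 1 (fully open). In form: [[[rx, ry, rz], [tx, ty, tz], claw], ...]. A call has exactly 10 rows; each row is the pose to reach, as a shift and turn from the pose commanded when the call began, along the tool's axes at that moment; what a row does not reach only later rows make up. A row lasts 1/8 s, in which the tool goes at most 62.5 mm and 10.7 degrees, less where a joint would pass 70% of its speed; a pose out of reach is approached as far as the arm can. A call with a gripper value outside its range is refused whole. The fingers move at their own pace and stop on an object; FORCE is the grip in N (left out, the last holds). Time passes only in rows, so rows that repeat a pose let the fingers close, or fill a call up. It gives the time, the measured TCP pose, the force, the opening and the grip force at its end, in the units of the state.
- env.observe(): the state, without advancing time (a new reading comes with each control period).
- env.grab_frame(name): name is "side" or "top"; returns the picture (480x640x3 uint8, blue, green, red); there is no depth.
- env.calibration(name): a dict with "fx", "fy", "cx", "cy" (pixels), "xyz" and "orientation" of the camera in the world. Camera axes: x right, y down, z forward; pixel columns grow to the right and rows downward; lengths in m; the calibration is good to about 2 mm. A picture is of the moment at which its call begins. calibration takes no time and is no camera call.
- env.finish_job(): hands the job in; it is judged then, once.
The state is a dict: "time_s": time; "joint_pos": joint angles; "qvel": joint speeds; "joint_torque": joint torques, N m; "position": TCP position; "orientation": TCP orientation; "force": force on the tool from outside, world axes, zero at the start; "wrist_torque": the same for the moment, N m; "gripper_width": finger opening in m; "gripper_force": force on a finger pad.
Only numpy, scipy, OpenCV 4.12 (cv2) and the standard library are available. Lean on these libraries where they do the work, as an engineer would, in place of code of your own. Each camera call takes 0.05 s, during which the arm holds its last target. There are 200 camera calls.

## Working session

There is one attempt and no reset: what is moved stays moved. The work goes in short steps, Python scripts to look and compute and a shell command to move; the robot and the scene stay as the last step left them, time stands still between calls to the robot, and variables do not carry over. Pictures are saved under pics/ and viewed, at most 10 in all, crops included, and the job is handed in when it is done.

```bash
ls; mkdir -p pics
python3 - <<'E'
from cell import env
import cv2
for n in("side","top"):
    cv2.imwrite(f"pics/{n}0.png",env.grab_frame(n)); print(n,env.calibration(n))
s=env.observe();print(s["time_s"],s["position"],s["orientation"],s["force"],env.pinch_z)
E
```

```text
pics
side {'fx': 612.5807133161061, 'fy': 612.5807133161061, 'cx': 312.45149051835926, 'cy': 237.61619605650944, 'xyz': array([ 0.10517857, -1.25186717,  0.88595105]), 'orientation': array([-0.46460603,  0.86867414, -0.14771066,  0.08790921])}
top {'fx': 597.8998729659386, 'fy': 597.8998729659386, 'cx': 328.1969925343406, 'cy': 241.31008407544127, 'xyz': array([ 0.30699606, -0.09576948,  1.73554337]), 'orientation': array([ 0.05463607, -0.70167779,  0.70862907, -0.05008016])}
0.1 [ 0.22057351 -0.50328876  0.19766537] [-7.99804482e-04  9.78776016e-01  2.04931379e-01  1.24933477e-05] [0.37091212 0.23158527 0.30683839] 0.0187
```

View pics/top0.png

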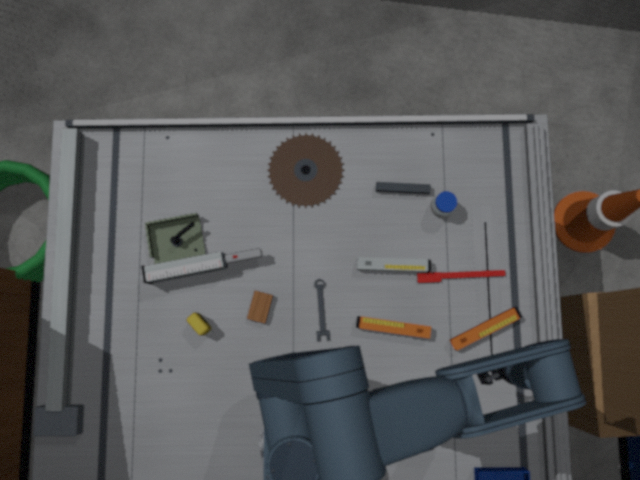

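View pics/side0.png

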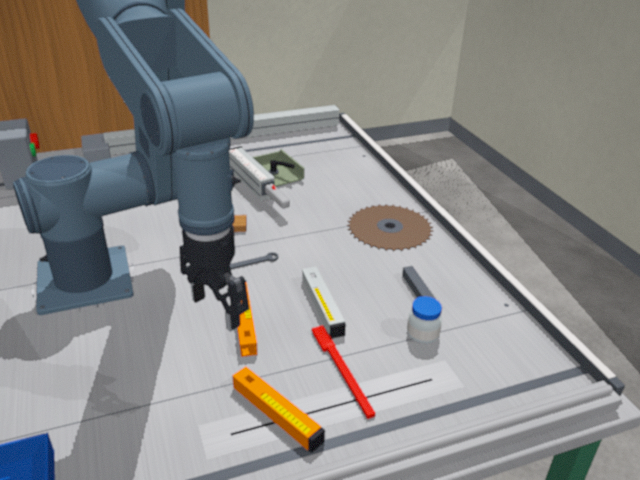

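Top view: the candidates for the tube are silver (395,265), orange look-alikes (394,327) and (486,328), and the black tube (403,188). I choose the silver one: its hole/open end is at left (358,265), its plug at (430,266). The stub is at (225–262,252) and the push stick head at (428,278), near the plug end. In the side view the tube is at (323,300) and the stub at (275,195).

```bash
cat > h.py <<'E'
from cell import env
import cv2, numpy as np
from scipy.spatial.transform import Rotation as R
def cam(n):
    c=env.calibration(n); q=c["orientation"]
    return c,R.from_quat([q[1],q[2],q[3],q[0]]).as_matrix(),np.array(c["xyz"])
def ray(n,p):
    c,M,o=cam(n); d=M@np.array([(p[0]-c["cx"])/c["fx"],(p[1]-c["cy"])/c["fy"],1]); return o,d/np.linalg.norm(d)
def onz(n,p,z):
    o,d=ray(n,p); return o+d*(z-o[2])/d[2]
def tri(p,q):
    A=[];b=[]
    for n,x in(("top",p),("side",q)):
        o,d=ray(n,x); P=np.eye(3)-np.outer(d,d); A.append(P); b.append(P@o)
    return np.linalg.solve(sum(A),sum(b))
def proj(n,X):
    c,M,o=cam(n); v=M.T@(np.array(X)-o); return np.array([c["fx"]*v[0]/v[2]+c["cx"],c["fy"]*v[1]/v[2]+c["cy"]])
E
python3 - <<'E'
import cv2,numpy as np
t=cv2.imread("pics/top0.png");s=cv2.imread("pics/side0.png")
z=lambda i,x,y,w,h,k:cv2.resize(i[y:y+h,x:x+w],None,fx=k,fy=k,interpolation=cv2.INTER_CUBIC)
a=z(t,135,235,133,50,6);b=z(t,345,250,133,50,6)[:, :798]
c=z(s,230,140,100,75,4);d=z(s,270,255,100,85,4)[:300]
cv2.imwrite("pics/crop1.png",np.vstack([a,b])[:, :798]) ; cv2.imwrite("pics/crop2.png",np.hstack([c,d]))
E
```

```text
(no output)
```

View pics/crop1.png

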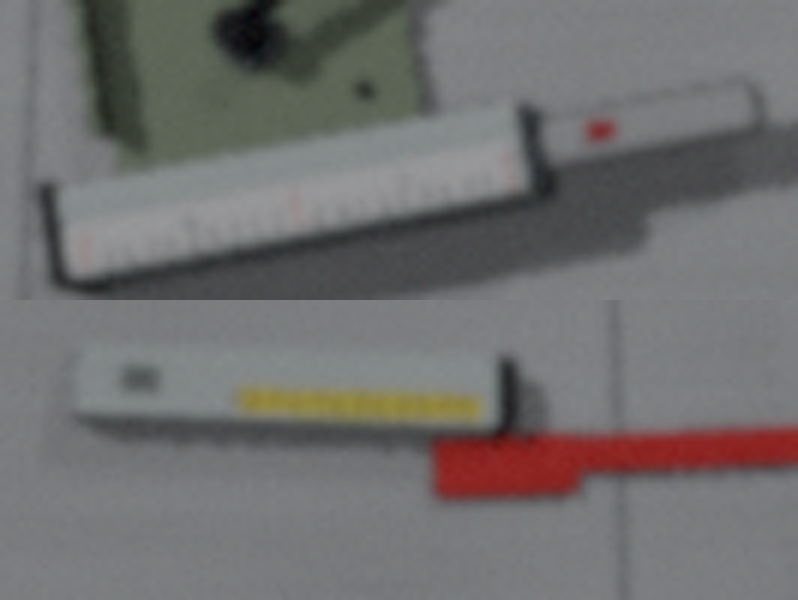

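View pics/crop2.png

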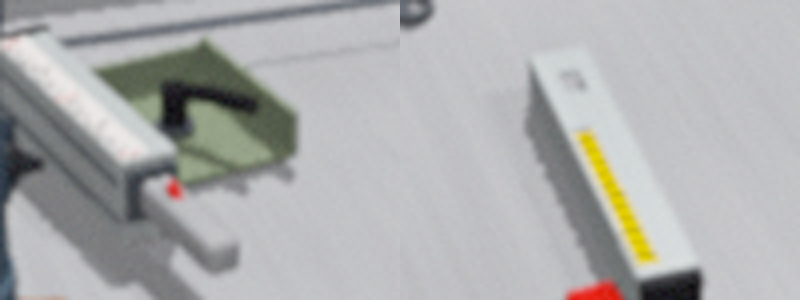

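The close crops confirm the silver tube: hole near its left end (crop ≈(140,379)), plug at right, yellow scale. The red button is at crop1 (600,130) and the stub edges run (537,120)–(745,80) and (548,165)–(755,122).

```bash
cat >> h.py <<'E'
def edge(img,a,b,w=3,trim=.12):
    "refine line a-b at steepest gradient; returns its two ends"
    g=cv2.GaussianBlur(img.astype(np.float32).sum(2),(0,0),.7); a=np.array(a,float);b=np.array(b,float)
    u=(b-a)/np.linalg.norm(b-a); n=np.array([-u[1],u[0]]); ss=np.arange(-w,w+.01,.1); off=[];T=np.linspace(trim,1-trim,30)
    for t in T:
        p=(a+t*(b-a))[None]+ss[:,None]*n
        v=cv2.remap(g,p[:,0].astype(np.float32)[None],p[:,1].astype(np.float32)[None],cv2.INTER_LINEAR)[0]
        off.append(ss[np.argmax(abs(np.gradient(v)))])
    off=np.array(off); k=abs(off-np.median(off))<.6
    f=np.polyfit(T[k],off[k],1); return a+np.polyval(f,0)*n,b+np.polyval(f,1)*n,k.sum()
E
python3 - <<'E'
from h import *
np.set_printoptions(precision=4,suppress=True)
t=cv2.imread("pics/top0.png");s=cv2.imread("pics/side0.png")
T=lambda x,y:((x+.5)/6-.5+135,(y+.5)/6-.5+235) if y<300 else ((x+.5)/6-.5+345,(y-300+.5)/6-.5+250)
S=lambda x,y:((x+.5)/4-.5+230,(y+.5)/4-.5+140) if x<400 else ((x-400+.5)/4-.5+270,(y+.5)/4-.5+255)
print("tube corners tri (LT,LB,RT,RB,hole)")
P=[tri(T(*a),S(*b)) for a,b in (((80,345),(585,48)),((75,418),(530,62)),((502,355),(698,266)),((497,432),(638,278)),((140,379),(572,80)))]
for p in P:print(p)
print("button",tri(T(600,128),S(174,186)))
# colour centroids
def cen(i,lo,hi,box):
    x,y,w,h=box; m=cv2.inRange(cv2.cvtColor(i,cv2.COLOR_BGR2HSV)[y:y+h,x:x+w],lo,hi); M=cv2.moments(m,True); return np.array([x+M['m10']/M['m00'],y+M['m01']/M['m00']]),M['m00']
yt=cen(t,(18,90,80),(40,255,255),(375,255,60,20)); ys=cen(s,(18,90,80),(40,255,255),(300,270,50,60))
print("yellow",yt,ys,tri(yt[0],ys[0]))
rt=cen(t,(0,100,60),(8,255,255),(226,250,20,14)); rs=cen(s,(0,100,60),(8,255,255),(265,178,20,20))
print("red",rt,rs,tri(rt[0],rs[0]))
def line(nm,im,a,b,z,n):
    e=edge(im,a,b); p,q=onz(n,e[0],z),onz(n,e[1],z); d=q-p; print(nm,e[2],p[:2],q[:2],"ang",np.degrees(np.arctan2(d[1],d[0])))
line("tube up",t,T(80,345),T(502,355),.034,"top");line("tube lo",t,T(75,418),T(497,432),.034,"top")
line("mouth",t,T(75,418),T(80,345),.034,"top")
line("tubeS L",s,S(530,62),S(638,278),.034,"side");line("tubeS R",s,S(585,48),S(698,266),.034,"side")
line("stub up",t,T(537,120),T(745,80),.058,"top");line("stub lo",t,T(552,165),T(755,122),.058,"top")
line("stub tip",t,T(758,115),T(750,85),.052,"top")
line("fence up",t,T(60,185),T(520,100),.072,"top");line("fence lo",t,T(68,280),T(535,190),.072,"top")
line("stick",t,(418,282),(418,273),.012,"top")
E
```

```text
tube corners tri (LT,LB,RT,RB,hole)
[ 0.5152 -0.1708  0.0375]
[ 0.4814 -0.1682  0.0334]
[ 0.5065 -0.3708  0.0387]
[ 0.472  -0.368   0.0376]
[ 0.4978 -0.1988  0.0385]
button [0.5172 0.1772 0.0697]
yellow (array([404.2823, 266.7177]), 124.0) (array([323.8758, 304.4052]), 153.0) [ 0.486  -0.3027  0.0351]
red (array([234.2, 256.4]), 5.0) (array([273.0909, 186.6364]), 11.0) [0.5167 0.1785 0.0674]
tube up 20 [ 0.5165 -0.1708] [ 0.5069 -0.3718] ang -92.72791857260388
tube lo 25 [ 0.4824 -0.1679] [ 0.472  -0.3682] ang -92.99008929356832
mouth 25 [ 0.4795 -0.1682] [ 0.5146 -0.1706] ang -3.9369979175896535
tubeS L 30 [ 0.4831 -0.1691] [ 0.4738 -0.3649] ang -92.71675968118035
tubeS R 28 [ 0.5185 -0.1663] [ 0.5094 -0.3655] ang -92.61446166267743
stub up 16 [0.5272 0.2099] [0.5436 0.1115] ang -80.53384308263911
stub lo 21 [0.5005 0.2014] [0.5193 0.1058] ang -78.8598311016628
stub tip 27 [0.5261 0.0999] [0.5403 0.1046] ang 18.45972841036583
fence up 24 [0.4918 0.4289] [0.5298 0.2145] ang -79.94070852736162
fence lo 27 [0.4485 0.4238] [0.4879 0.2068] ang -79.71025129399838
stick 30 [ 0.4432 -0.339 ] [ 0.4692 -0.3396] ang -1.4089770801824766
```

Tube height ≈35 mm measured, against 34 mm in the text. Mouth ≈(0.498,-0.169), axis 87.2°. Stub axis 100.2°, shoulder ≈(0.512,0.208), tip ≈(0.531,0.103).

```bash
cat >> h.py <<'E'
def go(xyz,yaw):
    "print tool-frame shift (mm) and turn (rad) from here to TCP xyz, tool x at yaw deg, pointing down"
    s=env.observe(); q=s["orientation"]; M=R.from_quat([q[1],q[2],q[3],q[0]])
    G=R.from_euler('z',yaw,degrees=True)*R.from_euler('x',180,degrees=True)
    print("t",s["time_s"],"pos",np.round(s["position"],4),"F",np.round(s["force"],1),"w",s["gripper_width"],"j",np.round(s["joint_pos"],2))
    print("turn",np.round((M.inv()*G).as_rotvec(),4),"shift",np.round(M.inv().apply(np.array(xyz)-s["position"])*1000,1))
E
python3 -c "
from h import *
go([.494,-.266,.09],87.2)"
```

```text
t 0.1 pos [ 0.2206 -0.5033  0.1977] F [0.4 0.2 0.3] w 0.08540633982741644 j [-1.36  0.26  1.54  0.    1.35 -0.2 ]
turn [-0.0012 -0.0012 -1.1091] shift [ 345.6 -107.5  108. ]
```

```bash
python3 -m pendant '[[[0,0,-0.15],[48,-15,0],1],[[0,0,-0.3],[96,-30,15],1],[[0,0,-0.45],[144,-45,30],1],[[0,0,-0.6],[192,-60,50],1],[[0,0,-0.75],[240,-75,70],1],[[0,0,-0.9],[290,-90,90],1],[[0,0,-1.05],[330,-103,100],1],[[0,0,-1.109],[345.6,-107.5,108],1],[[0,0,-1.109],[345.6,-107.5,108],1],[[0,0,-1.109],[345.6,-107.5,108],1]]' 40; python3 -c "
from h import *
go([.494,-.266,.005],87.2)
cv2.imwrite('pics/s1.png',np.hstack([env.grab_frame('side')[150:450,200:500],env.grab_frame('top')[150:450,280:580]]))"
```

```text
time_s: 1.35
position: [0.4935, -0.2678, 0.0906]
orientation: [0.0, 0.725, 0.689, -0.0]
force: [0.7, 0.3, -0.1]
gripper_width: 0.0854
gripper_force: 0.0
t 1.35 pos [ 0.4935 -0.2678  0.0906] F [ 0.7  0.3 -0.1] w 0.0853785195586129 j [-0.7   0.37  1.65 -0.    1.11 -0.64]
turn [-0.0002  0.0006 -0.0024] shift [ 1.8  0.5 85.6]
```

View pics/s1.png

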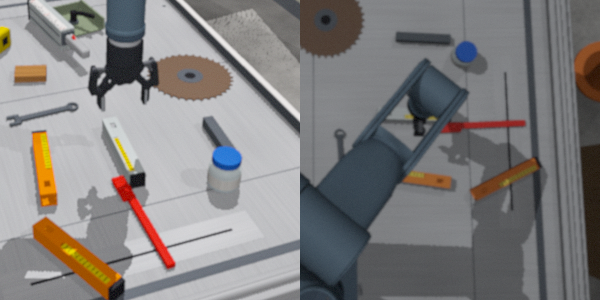

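The gripper is above the tube's middle (side crop ≈(125,140)) with the fingers either side of it. Nothing is in the way.

```bash
python3 -m pendant '[[[0,0,0],[2,0.5,30],1],[[0,0,0],[2,0.5,60],1],[[0,0,0],[2,0.5,78],1],[[0,0,0],[2,0.5,85],1],[[0,0,0],[2,0.5,85],0.6],[[0,0,0],[2,0.5,85],0.3],[[0,0,0],[2,0.5,85],0.1],[[0,0,0],[2,0.5,85],0.1],[[0,0,0],[2,0.5,85],0.1],[[0,0,0],[2,0.5,85],0.1]]' 60; python3 -c "
from h import *
go([.494,-.266,.1],87.2)"
```

```text
time_s: 2.7
position: [0.4948, -0.2647, 0.0055]
orientation: [0.0, 0.724, 0.69, 0.0]
force: [0.4, -1.0, 0.6]
gripper_width: 0.0084
gripper_force: 0.0
t 2.7 pos [ 0.4948 -0.2647  0.0055] F [ 0.4 -1.   0.6] w 0.008367416435047568 j [-0.69  0.48  1.74  0.    0.93 -0.64]
turn [ 0.0001  0.0001 -0.    ] shift [ -1.4  -0.7 -94.5]
```

```bash
python3 -c "
from h import *
cv2.imwrite('pics/s2.png',cv2.resize(env.grab_frame('side')[220:370,230:430],None,fx=3,fy=3,interpolation=cv2.INTER_CUBIC))
print(proj('side',[.4948,-.2647,.0055]),proj('side',[.494,-.269,.034]))"
```

```text
[320.94305282 303.51551536] [321.58267165 294.78264604]
```

View pics/s2.png

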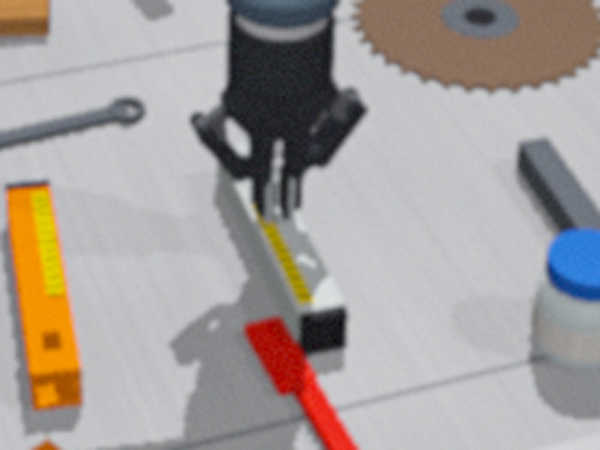

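The fingers have closed above the tube's top, with tips at about pixel (323,290), not around it. I'll check the tool height against the pictures.

Run:
```python
from h import *
for z in(0,.02,.04,.06):print(z,proj('side',[.4948,-.2647,.0055+z]),proj('side',[.4935,-.2678,.0906+z]), proj('side',[.2206,-.5033,.1977+z]))
s=env.observe();print(s["force"],s["wrist_torque"],s["gripper_width"],s["position"],s["time_s"])
```

```text
0 [320.94305282 303.51551536] [321.79320279 273.98441431] [217.19921646 336.0554913 ]
0.02 [321.15151197 296.5450097 ] [322.01676888 266.49944472] [216.3248774  326.82273887]
0.04 [321.36338875 289.46022482] [322.24414092 258.88705256] [215.4307414  317.38093666]
0.06 [321.57876788 282.25832711] [322.47541693 251.14395608] [214.51612837 307.72290336]
[-0.42560223  0.83816511  0.18618553] [ 0.02361413  0.02104878 -0.01721956] 0.008747845225772273 [ 0.49471953 -0.26466584  0.00543254] 2.75
```

The fingertips stand ≈36 mm higher than the reading says, at start, above the tube and now alike, so there is a tool height offset. I'll reopen, go lower and check.

```bash
python3 -m pendant '[[[0,0,0],[0,0,-10],1],[[0,0,0],[0,0,-10],1],[[0,0,0],[0,0,-10],1],[[0,0,0],[0,0,-10],1],[[0,0,0],[0,0,-5],1],[[0,0,0],[0,0,5],1],[[0,0,0],[0,0,15],1],[[0,0,0],[0,0,22],1],[[0,0,0],[0,0,26],1],[[0,0,0],[0,0,26],1]]'
python3 - <<'E'
from h import *
go([.494,-.266,.1],87.2)
cv2.imwrite('pics/s3.png',cv2.resize(env.grab_frame('side')[220:370,230:430],None,fx=4,fy=4,interpolation=cv2.INTER_CUBIC))
E
```

```text
time_s: 4.0
position: [0.4945, -0.2646, -0.021]
orientation: [-0.0, 0.724, 0.69, -0.0]
force: [0.4, 0.5, 0.8]
gripper_width: 0.0857
gripper_force: 0.0
t 4.0 pos [ 0.4945 -0.2646 -0.021 ] F [0.4 0.5 0.8] w 0.08569440872749774 j [-0.69  0.52  1.76  0.    0.87 -0.64]
turn [-0.0006 -0.0004 -0.0001] shift [  -1.4   -0.5 -121. ]
```

View pics/s3.png

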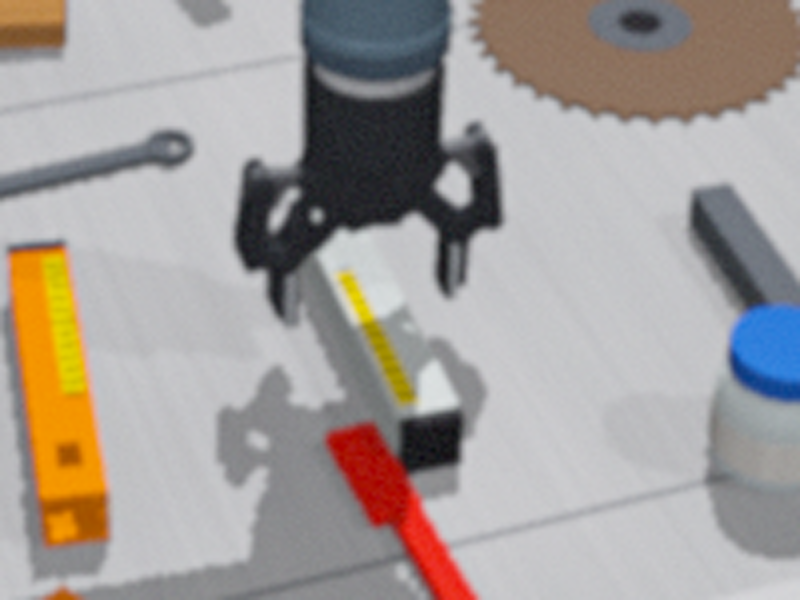

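The fingers now straddle the tube, tips at crop (288,320) and (452,293), about 25 mm up. I'll go 8 mm lower and close.

```bash
python3 -m pendant '[[[0,0,0],[0,0,2],1],[[0,0,0],[0,0,4],1],[[0,0,0],[0,0,6],1],[[0,0,0],[0,0,8],1],[[0,0,0],[0,0,8],0.6],[[0,0,0],[0,0,8],0.4],[[0,0,0],[0,0,8],0.25],[[0,0,0],[0,0,8],0.25],[[0,0,0],[0,0,8],0.25],[[0,0,0],[0,0,8],0.25]]' 60
```

```text
time_s: 5.3
position: [0.4952, -0.2649, -0.0283]
orientation: [0.0, 0.724, 0.69, 0.0]
force: [1.6, 1.0, 3.2]
gripper_width: 0.0326
gripper_force: 61.7
```

```bash
python3 -c "
from h import *
go([.555,-.031,.0305],100.2)"
```

```text
t 5.3 pos [ 0.4952 -0.2649 -0.0283] F [1.6 1.  3.2] w 0.03264320897048033 j [-0.69  0.53  1.76  0.    0.85 -0.64]
turn [ 0.0008  0.0006 -0.227 ] shift [236.5  48.4 -58.8]
```

```bash
python3 -m pendant '[[[0,0,0],[0,0,-20],0.25],[[0,0,0],[0,0,-40],0.25],[[0,0,-0.03],[20,4,-59],0.25],[[0,0,-0.07],[70,14,-59],0.25],[[0,0,-0.12],[120,24,-59],0.25],[[0,0,-0.17],[170,34,-59],0.25],[[0,0,-0.2],[210,43,-59],0.25],[[0,0,-0.227],[236.5,48.4,-59],0.25],[[0,0,-0.227],[236.5,48.4,-59],0.25],[[0,0,-0.227],[236.5,48.4,-59],0.25]]' 60
python3 - <<'E'
from h import *
go([.555,-.031,.0305],100.2)
t=env.grab_frame('top');s=env.grab_frame('side');cv2.imwrite('pics/t4r.png',t);cv2.imwrite('pics/s4r.png',s)
a=cv2.resize(t[220:300,220:390],None,fx=4.6,fy=4.6,interpolation=cv2.INTER_CUBIC);b=cv2.resize(s[160:300,225:425],None,fx=3.9,fy=3.9,interpolation=cv2.INTER_CUBIC)[:230]
b=cv2.resize(s[160:270,230:390],None,fx=4,fy=4,interpolation=cv2.INTER_CUBIC)
cv2.imwrite('pics/c4.png',cv2.resize(s[150:280,230:403],None,fx=4.6,fy=4.6,interpolation=cv2.INTER_CUBIC)); cv2.imwrite('pics/c4t.png',a); print(a.shape)
E
```

```text
time_s: 6.55
position: [0.5539, -0.0305, 0.0301]
orientation: [-0.0, 0.641, 0.767, -0.0]
force: [-0.3, -0.4, -2.8]
gripper_width: 0.033
gripper_force: 60.9
t 6.55 pos [ 0.5539 -0.0305  0.0301] F [-0.3 -0.4 -2.8] w 0.032990550328340335 j [-0.26  0.44  1.73 -0.    0.98 -0.43]
turn [-0.0012 -0.0002  0.0009] shift [-0.7  1.  -0.4]
(368, 782, 3)
```

View pics/c4.png

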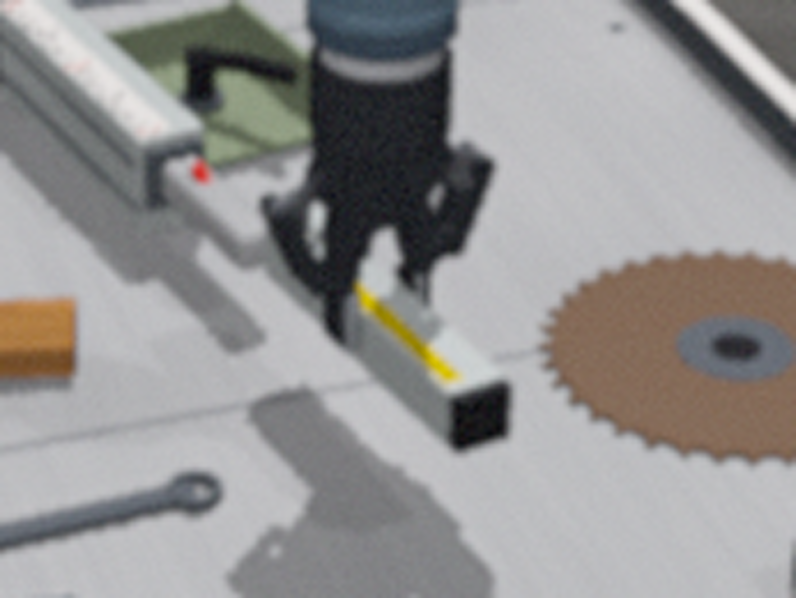

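View pics/c4t.png

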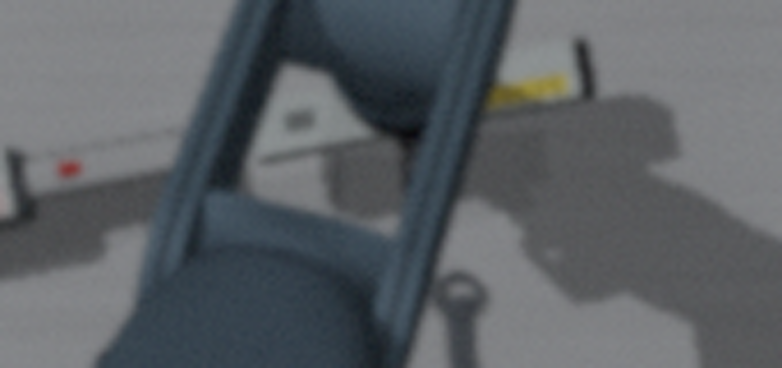

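The side view shows the tube held level behind the stub, its plug at crop (480,415), stub end (250,250), button (200,170). The top view shows the hole at (299,120), the button at (68,170) and the tube's lower edge (262,160)→(585,97).

Run:
```python
from h import *
np.set_printoptions(precision=4,suppress=True)
t=cv2.imread("pics/t4r.png");s=cv2.imread("pics/s4r.png")
T=lambda x,y:((x+.5)/4.6-.5+220,(y+.5)/4.6-.5+220)
S=lambda x,y:((x+.5)/4.6-.5+230,(y+.5)/4.6-.5+150)
a=np.array([-np.sin(np.radians(10.2)),np.cos(np.radians(10.2))]);n=np.array([a[1],-a[0]])
o=np.array([.517,.178])
def rep(nm,p): d=p[:2]-o; print(nm,p,"along %.1f lat %.1f"%(d@a*1e3,d@n*1e3))
zt=.0926
# dark hole / red centroid
x,y=map(int,T(299,120)); g=t[y-6:y+7,x-8:x+9].astype(float).sum(2); w=np.clip(np.median(g)-60-g,0,None); Y,X=np.mgrid[y-6:y+7,x-8:x+9]
hc=((w*X).sum()/w.sum(),(w*Y).sum()/w.sum()); print("hole px",hc,T(299,120)); rep("hole",onz("top",hc,zt))
x,y=map(int,T(68,170)); q=t[y-5:y+6,x-6:x+7].astype(float); w=np.clip(q[...,2]-q[...,:2].max(2)-25,0,None); Y,X=np.mgrid[y-5:y+6,x-6:x+7]
bc=((w*X).sum()/w.sum(),(w*Y).sum()/w.sum()); print("btn px",bc,T(68,170)); rep("btn",onz("top",bc,.062))
def line(nm,im,p,q,z,c,w=2.5):
    e=edge(im,p,q,w); P,Q=onz(c,e[0],z),onz(c,e[1],z); d=Q-P; print(nm,e[2],"ang %.2f"%(np.degrees(np.arctan2(d[1],d[0]))%180)); rep("  ",P);rep("  ",Q)
line("T tube lo left",t,T(265,160),T(380,137),zt,"top")
line("T tube lo right",t,T(495,112),T(582,95),zt,"top")
line("T tube up right",t,T(515,58),T(570,45),zt,"top")
line("T plug",t,T(578,45),T(585,95),zt,"top")
line("T stub lo",t,T(35,195),T(160,172),.058,"top")
line("T stub up",t,T(30,155),T(165,130),.058,"top")
line("S tube left top",s,S(358,302),S(448,392),zt,"side")
line("S tube right top",s,S(440,318),S(505,380),zt,"side")
line("S plug top",s,S(455,390),S(505,381),zt,"side")
line("S plug bottom",s,S(465,449),S(505,436),zt-.034,"side")
line("S stub left top",s,S(175,195),S(238,250),.058,"side")
line("S stub right top",s,S(208,168),S(262,225),.058,"side")
```

```text
hole px (np.float64(278.7638782297263), np.float64(242.53696597595294)) (284.60869565217394, 245.69565217391306)
hole [0.5504 0.0511 0.0926] along -130.8 lat 10.4
btn px (np.float64(234.63666666666666), np.float64(256.16333333333336)) (234.3913043478261, 256.5652173913044)
btn [0.5173 0.1784 0.062 ] along 0.3 lat 0.4
T tube lo left 26 ang 99.86
   [0.5208 0.056  0.0926] along -120.7 lat -17.8
   [ 0.5329 -0.0136  0.0926] along -191.4 lat -18.2
T tube lo right 19 ang 97.06
   [ 0.5473 -0.0831  0.0926] along -262.3 lat -16.4
   [ 0.5539 -0.1363  0.0926] along -315.9 lat -19.3
T tube up right 23 ang 104.35
   [ 0.5816 -0.0951  0.0926] along -280.2 lat 15.2
   [ 0.5901 -0.1283  0.0926] along -314.4 lat 17.7
T plug 28 ang 8.67
   [ 0.5851 -0.1315  0.0926] along -316.7 lat 12.2
   [ 0.5546 -0.1362  0.0926] along -315.9 lat -18.7
T stub lo 26 ang 99.42
   [0.5025 0.2    0.058 ] along 24.2 lat -10.4
   [0.5153 0.1231 0.058 ] along -53.7 lat -11.4
T stub up 15 ang 99.28
   [0.5285 0.2037 0.058 ] along 23.3 lat 15.9
   [0.5421 0.1204 0.058 ] along -61.1 lat 14.5
S tube left top 19 ang 100.21
   [ 0.5449 -0.0312  0.0926] along -210.8 lat -9.6
   [ 0.5621 -0.1268  0.0926] along -308.0 lat -9.6
S tube right top 22 ang 100.08
   [ 0.58   -0.0614  0.0926] along -246.8 lat 19.6
   [ 0.5917 -0.1276  0.0926] along -314.0 lat 19.4
S plug top 24 ang 7.90
   [ 0.5609 -0.1339  0.0926] along -314.8 lat -12.0
   [ 0.5896 -0.1299  0.0926] along -315.9 lat 17.0
S plug bottom 27 ang 11.21
   [ 0.5665 -0.1356  0.0586] along -317.4 lat -6.8
   [ 0.5907 -0.1308  0.0586] along -317.0 lat 17.9
S stub left top 21 ang 101.50
   [0.5059 0.1783 0.058 ] along 2.2 lat -10.9
   [0.5212 0.103  0.058 ] along -74.6 lat -9.1
S stub right top 17 ang 98.42
   [0.532  0.2006 0.058 ] along 19.6 lat 18.8
   [0.5432 0.1253 0.058 ] along -56.5 lat 16.4
```

Tube and stub agree in yaw (≈100°). The tube must go ≈2 mm toward tool +y and down 30.5 mm; travel to home is ≈145 mm. Next I approach to ≈10 mm before the tip, with a light grip so that it slips before overloading.

```bash
python3 -m pendant '[[[0,0,0],[0,2,8],0.25],[[0,0,0],[0,2,16],0.25],[[0,0,0],[0,2,24],0.25],[[0,0,0],[0,2,30.5],0.25],[[0,0,0],[0,2,30.5],0.25],[[0,0,0],[10,2,30.5],0.25],[[0,0,0],[20,2,30.5],0.25],[[0,0,0],[30,2,30.5],0.25],[[0,0,0],[30,2,30.5],0.25],[[0,0,0],[30,2,30.5],0.25]]' 25
python3 - <<'E'
from h import *
s=env.observe();print(s["position"],s["force"])
t=env.grab_frame('top');s=env.grab_frame('side');cv2.imwrite('pics/t5r.png',t);cv2.imwrite('pics/s5r.png',s)
a=cv2.resize(t[225:285,220:340],None,fx=5,fy=5,interpolation=cv2.INTER_CUBIC);b=cv2.resize(s[165:225,255:375],None,fx=5,fy=5,interpolation=cv2.INTER_CUBIC)
cv2.imwrite('pics/c5.png',np.vstack([a,b]))
E
```

```text
time_s: 7.9
position: [0.5515, -0.0009, 0.0]
orientation: [0.0, 0.641, 0.767, 0.0]
force: [-0.2, -0.0, -3.0]
gripper_width: 0.0331
gripper_force: 61.0
[ 5.51472897e-01 -8.73654679e-04  4.53018359e-05] [-0.17599932 -0.0180379  -2.9959431 ]
```

View pics/c5.png

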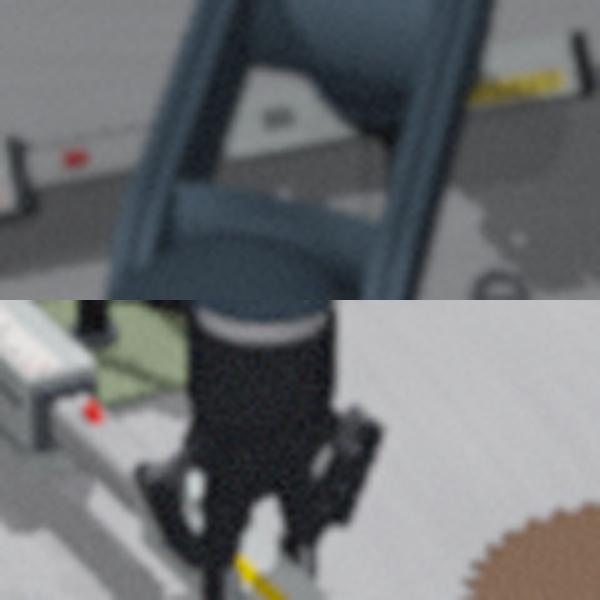

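Top crop: the tube's lower edge runs (225,160)→(345,138), hole at (278,118), button (75,158), stub edges (30,150)–(150,125) and (35,190)–(130,170). Tube and stub look nearly in line.

Run:
```python
from h import *
np.set_printoptions(precision=4,suppress=True)
t=cv2.imread("pics/t5r.png")
T=lambda x,y:((x+.5)/5-.5+220,(y+.5)/5-.5+225)
a=np.array([-np.sin(np.radians(10.2)),np.cos(np.radians(10.2))]);n=np.array([a[1],-a[0]]);o=np.array([.517,.178])
def rep(nm,p): d=p[:2]-o; print(nm,"along %.1f lat %.1f"%(d@a*1e3,d@n*1e3))
def blob(c,r,f,nm,z):
    x,y=map(round,c); q=t[y-r:y+r+1,x-r-1:x+r+2].astype(float); w=f(q); Y,X=np.mgrid[y-r:y+r+1,x-r-1:x+r+2]
    p=((w*X).sum()/w.sum(),(w*Y).sum()/w.sum()); rep(nm,onz("top",p,z))
blob(T(278,118),3,lambda q:np.clip(np.median(q.sum(2))-30-q.sum(2),0,None),"hole",.062); rep("hole man",onz("top",T(278,118),.062))
blob(T(75,158),4,lambda q:np.clip(q[...,2]-q[...,:2].max(2)-25,0,None),"btn",.063)
def line(nm,p,q,z,w=2):
    e=edge(t,p,q,w); P,Q=onz("top",e[0],z),onz("top",e[1],z); d=Q-P; print(nm,e[2],"ang %.2f"%(np.degrees(np.arctan2(d[1],d[0]))%180)); rep("  ",P);rep("  ",Q)
line("tube lo",T(228,160),T(340,139),.062);line("tube lo r",T(475,106),T(570,93),.062);line("tube up r",T(500,50),T(568,36),.062)
line("stub lo",T(38,189),T(115,173),.056);line("stub up",T(38,147),T(140,128),.058)
```

```text
hole along -116.0 lat 1.2
hole man along -116.2 lat 1.3
btn along 0.2 lat 0.2
tube lo 29 ang 100.46
   along -84.3 lat -16.3
   along -148.5 lat -16.0
tube lo r 21 ang 99.24
   along -226.8 lat -15.0
   along -281.0 lat -15.9
tube up r 23 ang 100.90
   along -246.6 lat 18.9
   along -286.0 lat 19.4
stub lo 27 ang 100.41
   along 24.8 lat -11.0
   along -19.6 lat -10.8
stub up 10 ang 99.61
   along 20.6 lat 15.1
   along -38.0 lat 14.5
```

Alignment is within about 1 mm, gap ≈11 mm and home ≈116 mm away. I start feeling on.

```bash
python3 -m pendant '[[[0,0,0],[2,0,0],0.32],[[0,0,0],[4,0,0],0.32],[[0,0,0],[6,0,0],0.32],[[0,0,0],[8,0,0],0.32],[[0,0,0],[10,0,0],0.32],[[0,0,0],[12,0,0],0.32],[[0,0,0],[14,0,0],0.32],[[0,0,0],[15,0,0],0.32],[[0,0,0],[16,0,0],0.32],[[0,0,0],[16,0,0],0.32]]' 25
```

```text
time_s: 9.25
position: [0.5485, 0.0148, -0.0001]
orientation: [0.0, 0.641, 0.767, 0.0]
force: [-0.0, -0.2, -4.1]
gripper_width: 0.0333
gripper_force: 61.0
```

```bash
python3 -m pendant '[[[0,0,0],[1,0,0],0.32],[[0,0,0],[2,0,0],0.32],[[0,0,0],[3,0,0],0.32],[[0,0,0],[4,0,0],0.32],[[0,0,0],[5,0,0],0.32],[[0,0,0],[6,0,0],0.32],[[0,0,0],[7,0,0],0.32],[[0,0,0],[8,0,0],0.32],[[0,0,0],[8,0,0],0.32],[[0,0,0],[8,0,0],0.32]]' 25; python3 -c "
from h import *
s=env.observe();print(s['force'],s['wrist_torque'])"
```

```text
time_s: 10.5
position: [0.547, 0.0226, -0.0001]
orientation: [0.0, 0.641, 0.767, -0.0]
force: [0.6, 0.1, -3.3]
gripper_width: 0.0331
gripper_force: 61.0
[ 0.60651479  0.07857844 -3.25192557] [ 0.00983059 -0.00634243 -0.00920594]
```

```bash
python3 -m pendant '[[[0,0,0],[3,0,0],0.32],[[0,0,0],[6,0,0],0.32],[[0,0,0],[9,0,0],0.32],[[0,0,0],[12,0,0],0.32],[[0,0,0],[15,0,0],0.32],[[0,0,0],[18,0,0],0.32],[[0,0,0],[21,0,0],0.32],[[0,0,0],[23,0,0],0.32],[[0,0,0],[24,0,0],0.32],[[0,0,0],[24,0,0],0.32]]' 25; python3 -c "
from h import *
s=env.observe();print(s['force'],s['wrist_torque'])"
```

```text
time_s: 11.75
position: [0.5428, 0.0463, -0.0001]
orientation: [-0.0, 0.641, 0.767, -0.0]
force: [-0.3, -0.8, -2.4]
gripper_width: 0.033
gripper_force: 61.0
[-0.2534626  -0.7764027  -2.44584177] [ 0.06050081  0.0001899  -0.04383427]
```

```bash
python3 -m pendant '[[[0,0,0],[3,0,0],0.32],[[0,0,0],[6,0,0],0.32],[[0,0,0],[9,0,0],0.32],[[0,0,0],[12,0,0],0.32],[[0,0,0],[15,0,0],0.32],[[0,0,0],[18,0,0],0.32],[[0,0,0],[21,0,0],0.32],[[0,0,0],[23,0,0],0.32],[[0,0,0],[24,0,0],0.32],[[0,0,0],[24,0,0],0.32]]' 25; python3 -c "
from h import *
s=env.observe();print(s['force'],s['wrist_torque'])
t=env.grab_frame('top');s=env.grab_frame('side');cv2.imwrite('pics/t6r.png',t);cv2.imwrite('pics/s6r.png',s)
a=np.array([-.177,.984])
for n,im,b in(('top',t,(226,250,16,12)),('side',s,(265,178,16,16))):
  x,y,w,h=b;q=im[y:y+h,x:x+w].astype(float);W=np.clip(q[...,2]-q[...,:2].max(2)-25,0,None);Y,X=np.mgrid[y:y+h,x:x+w]
  print(n,W.sum(),(W*X).sum()/W.sum(),(W*Y).sum()/W.sum())
"
```

```text
time_s: 13.0
position: [0.5386, 0.0699, -0.0001]
orientation: [0.0, 0.641, 0.767, 0.0]
force: [-0.3, 0.7, -3.2]
gripper_width: 0.0328
gripper_force: 61.0
[-0.32977212  0.65054977 -3.18550311] [0.01812107 0.01607091 0.03330581]
top 0.0 nan nan
side 0.0 nan nan<string>:8: RuntimeWarning: invalid value encountered in scalar divide
```

```bash
python3 -m pendant '[[[0,0,0],[1.5,0,0],0.32],[[0,0,0],[3,0,0],0.32],[[0,0,0],[4.5,0,0],0.32],[[0,0,0],[6,0,0],0.32],[[0,0,0],[7.5,0,0],0.32],[[0,0,0],[9,0,0],0.32],[[0,0,0],[10,0,0],0.32],[[0,0,0],[11,0,0],0.32],[[0,0,0],[12,0,0],0.32],[[0,0,0],[12,0,0],0.32]]' 25
```

```text
time_s: 14.35
position: [0.5368, 0.0814, 0.0001]
orientation: [0.0, 0.641, 0.767, 0.0]
force: [0.4, -2.7, -1.6]
gripper_width: 0.033
gripper_force: 61.1
```

```bash
python3 -m pendant '[[[0,0,0],[1,0,0],0.32],[[0,0,0],[2,0,0],0.32],[[0,0,0],[3,0,0],0.32],[[0,0,0],[4,0,0],0.32],[[0,0,0],[5,0,0],0.32],[[0,0,0],[6,0,0],0.32],[[0,0,0],[7,0,0],0.32],[[0,0,0],[8,0,0],0.32],[[0,0,0],[8,0,0],0.32],[[0,0,0],[8,0,0],0.32]]' 25
```

```text
time_s: 15.6
position: [0.536, 0.0884, 0.0004]
orientation: [0.001, 0.641, 0.767, 0.0]
force: [1.3, -7.6, 0.6]
gripper_width: 0.0329
gripper_force: 61.3
```

```bash
python3 -m pendant '[[[0,0,0],[1,0,0],0.32],[[0,0,0],[2,0,0],0.32],[[0,0,0],[3,0,0],0.32],[[0,0,0],[4,0,0],0.32],[[0,0,0],[5,0,0],0.32],[[0,0,0],[5,0,0],0.32],[[0,0,0],[5,0,0],0.32],[[0,0,0],[5,0,0],0.32],[[0,0,0],[5,0,0],0.32],[[0,0,0],[5,0,0],0.32]]' 25
```

```text
time_s: 16.85
position: [0.5342, 0.0947, -0.0]
orientation: [-0.0, 0.642, 0.767, 0.0]
force: [1.9, -0.1, 1.9]
gripper_width: 0.033
gripper_force: 61.4
```

```bash
python3 -m pendant '[[[0,0,0],[1,0,0],0.32],[[0,0,0],[2,0,0],0.32],[[0,0,0],[3,0,0],0.32],[[0,0,0],[4,0,0],0.32],[[0,0,0],[5,0,0],0.32],[[0,0,0],[6,0,0],0.32],[[0,0,0],[7,0,0],0.32],[[0,0,0],[8,0,0],0.32],[[0,0,0],[9,0,0],0.32],[[0,0,0],[10,0,0],0.32]]' 25
```

```text
time_s: 18.1
position: [0.5324, 0.1044, -0.0001]
orientation: [0.0, 0.641, 0.767, 0.0]
force: [0.6, -2.9, 0.7]
gripper_width: 0.0331
gripper_force: 61.5
```

Remaining ≈9 mm; finer now.

```bash
python3 -m pendant '[[[0,0,0],[1,0,0],0.32],[[0,0,0],[2,0,0],0.32],[[0,0,0],[3,0,0],0.32],[[0,0,0],[4,0,0],0.32],[[0,0,0],[4.5,0,0],0.32],[[0,0,0],[5,0,0],0.32],[[0,0,0],[5,0,0],0.32],[[0,0,0],[5,0,0],0.32],[[0,0,0],[5,0,0],0.32],[[0,0,0],[5,0,0],0.32]]' 25
```

```text
time_s: 19.35
position: [0.5314, 0.1093, -0.0001]
orientation: [-0.0, 0.641, 0.767, -0.0]
force: [1.0, -1.8, 0.9]
gripper_width: 0.0333
gripper_force: 61.5
```

```bash
python3 -m pendant '[[[0,0,0],[0.5,0,0],0.32],[[0,0,0],[1,0,0],0.32],[[0,0,0],[1.5,0,0],0.32],[[0,0,0],[2,0,0],0.32],[[0,0,0],[2.3,0,0],0.32],[[0,0,0],[2.6,0,0],0.32],[[0,0,0],[3,0,0],0.32],[[0,0,0],[3,0,0],0.32],[[0,0,0],[3,0,0],0.32],[[0,0,0],[3,0,0],0.32]]' 25
```

```text
time_s: 20.6
position: [0.5309, 0.1122, -0.0001]
orientation: [0.0, 0.641, 0.767, 0.0]
force: [-0.0, 0.3, -3.8]
gripper_width: 0.0327
gripper_force: 60.9
```

The vertical force fell from +0.9 to −3.8 N, so the button has popped. I push the last ~2 mm to the shoulder.

```bash
python3 -m pendant '[[[0,0,0],[0.3,0,0],0.32],[[0,0,0],[0.6,0,0],0.32],[[0,0,0],[0.9,0,0],0.32],[[0,0,0],[1.2,0,0],0.32],[[0,0,0],[1.5,0,0],0.32],[[0,0,0],[1.8,0,0],0.32],[[0,0,0],[2,0,0],0.32],[[0,0,0],[2,0,0],0.32],[[0,0,0],[2,0,0],0.32],[[0,0,0],[2,0,0],0.32]]' 25
```

```text
time_s: 21.85
position: [0.5307, 0.1138, -0.0001]
orientation: [0.0, 0.641, 0.767, -0.0]
force: [0.1, -5.0, -3.5]
gripper_width: 0.0329
gripper_force: 61.0
```

```bash
python3 -m pendant '[[[0,0,0],[0.2,0,0],0.32],[[0,0,0],[0.4,0,0],0.32],[[0,0,0],[0.6,0,0],0.32],[[0,0,0],[0.8,0,0],0.32],[[0,0,0],[0.8,0,0],0.32],[[0,0,0],[0.8,0,0],0.32],[[0,0,0],[0.8,0,0],0.32],[[0,0,0],[0.8,0,0],0.32],[[0,0,0],[0.8,0,0],0.32],[[0,0,0],[0.8,0,0],0.32]]' 25
```

```text
time_s: 23.1
position: [0.5307, 0.1138, -0.0]
orientation: [0.001, 0.641, 0.767, -0.001]
force: [0.7, -9.0, -2.3]
gripper_width: 0.0331
gripper_force: 61.0
```

It is home: firm at 9 N with no further travel. I ease off, open and rise.

```bash
python3 -m pendant '[[[0,0,0],[-0.8,0,0],0.32],[[0,0,0],[-1,0,0],0.32],[[0,0,0],[-1,0,0],0.7],[[0,0,0],[-1,0,0],0.9],[[0,0,0],[-1,0,0],0.9],[[0,0,0],[-1,0,0],0.9],[[0,0,0],[-1,0,-10],0.9],[[0,0,0],[-1,0,-35],0.9],[[0,0,0],[-1,0,-70],0.9],[[0,0,0],[-1,0,-120],0.9]]'; python3 -m pendant '[[[0,0,0],[-40,0,-30],0.9],[[0,0,0],[-90,0,-50],0.9],[[0,0,0],[-140,0,-50],0.9],[[0,0,0],[-190,0,-50],0.9],[[0,0,0],[-240,0,-50],0.9],[[0,0,0],[-290,0,-50],0.9],[[0,0,0],[-300,0,-50],0.9],[[0,0,0],[-300,0,-50],0.9],[[0,0,0],[-300,0,-50],0.9],[[0,0,0],[-300,0,-50],0.9]]'
python3 - <<'E'
from h import *
t=env.grab_frame('top');s=env.grab_frame('side');cv2.imwrite('pics/t7r.png',t);cv2.imwrite('pics/s7r.png',s)
def cen(i,lo,hi,b):
    x,y,w,h=b; m=cv2.inRange(cv2.cvtColor(i,cv2.COLOR_BGR2HSV)[y:y+h,x:x+w],lo,hi); M=cv2.moments(m,True)
    return (np.round([x+M['m10']/M['m00'],y+M['m01']/M['m00']],1),M['m00']) if M['m00'] else None
for n,i,rb,yb in(('top',t,(222,245,40,20),(240,225,110,40)),('side',s,(255,170,40,30),(260,170,80,80))):
    r=cen(i,(0,100,60),(8,255,255),rb);y=cen(i,(18,90,80),(40,255,255),yb);print(n,"red",r,"yellow",y)
    if n=='top':R0,Y0=r,y
if R0 and r:print("btn",tri(R0[0],r[0]))
if Y0 and y:print("yel",tri(Y0[0],y[0]))
a=cen(t,(18,90,80),(40,255,255),(180,305,40,40));print("tape",a)
d=cv2.absdiff(t,cv2.imread('pics/top0.png')).max(2)[140:350,130:520];n,l,st,c=cv2.connectedComponentsWithStats((d>40).astype(np.uint8))
for k in range(1,n):
    if st[k,4]>25:print("changed",st[k]+[130,140,0,0,0])
E
```

```text
time_s: 24.35
position: [0.5296, 0.114, 0.1207]
orientation: [-0.001, 0.642, 0.767, -0.001]
force: [1.1, -0.3, 0.8]
gripper_width: 0.0767
gripper_force: 0.0
time_s: 25.6
position: [0.5837, -0.1798, 0.1702]
orientation: [-0.0, 0.641, 0.768, 0.0]
force: [0.1, 0.2, 0.2]
gripper_width: 0.0767
gripper_force: 0.0
top red (array([234.2, 256.4]), 5.0) yellow (array([272.1, 251.8]), 124.0)
side red (array([273., 187.]), 7.0) yellow (array([288.8, 205.5]), 90.0)
btn [0.51671981 0.17876737 0.0661897 ]
yel [0.52848084 0.07229457 0.06459361]
tape (array([195.4, 321.6]), 212.0)
changed [  191   160   214   190 11002]
changed [377 189  18   4  51]
changed [274 239  27  27 256]
changed [225 247  66  18 198]
changed [368 259  59  16 366]
changed [448 271  13   5  32]
changed [199 322  12  13  89]
changed [328 345  33   5 101]
```

The red button shows through the hole at its full height in both views, and the tube is seated. Handing in.

```bash
python3 -c "
from cell import env
print(env.finish_job())"
```

```text
the job is handed in; nothing more can be done
None
```

The silver tube is fully home on the stub with the red button up through the hole, released and handed in at about 26 s. The hand-in gave no verdict; insertion readings stayed at or under about 9 N, and the arm kept clear of the other things.

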